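# Drip tray into the washstand rack

## Task

Slide the metal drip tray, with its wooden handle towards you, into the steel rack on the lowest pair of rails that clears what is standing inside the rack. Press it gently all the way home, past the spring roller and up to the stop, then let go and leave everything else on the ledge where it stands.

Things in the scene. Friction and masses are not known exactly. Their poses are not given: they have to be found in the camera images.
- tray: Loose flat aluminium drip tray, about 220 g: sheet 120 mm deep (x), 150 mm wide (y), 4 mm thick, rims to 14 mm high at front and sides (sides set in 5 mm). Origin: centre of the sheet's underside; z up. The rear edge (x = +60 mm) enters the rack first; on it lies a rounded bead, top 10 mm above the underside, crest at x = 54 mm. A handle sticks out of the front edge (x = -60 mm).
- handle (a point): Best grip point on the tray's handle, an upright wooden plate 10 mm thick (tray y), tray x -60 to -125 mm, z 0 to 50 mm. This point: x = -105, y = 0, z = 30 mm in the tray's frame. Pinch across the thickness, firmly: the tray overhangs the grip and droops a few mm in a loose one. Nearer the tray a hand can foul the rack.
- rack: Fixed open steel rack on the ledge, 184 mm wide, 180 mm high, open on top and at the front (-x, facing the robot). Origin: centre of its foot at ledge level; x points in along the rails, z up. Three rail pairs, x -40 to 72 mm with lips flared outward to x = -50 mm. The sheet's underside slides on their tops, 60, 105, 150 mm above the origin. The tray must not press on the rack with over 25 N.
- rails_low (a point): Middle between the lowest pair of rails at their front end, level with their tops (rack x = -40, y = 0, z = 60 mm). Each rail is an angle: a ledge 12 mm wide under the sheet and an upstanding side 14 mm high; the sides of a pair are 158 mm apart for the 150 mm sheet.
- rails_mid (a point): The same point of the middle pair of rails (rack x = -40, y = 0, z = 105 mm). A third, top pair is at z = 150 mm; it is never the right one.
- pin1 (a joint): Travel (m) of a light feeler pin (under 1 N) in the stop at the back of the lowest rails: 0 free, 0.006 with the tray's rear edge hard on the stop. The stop is adjustable: with the tray home its origin is at rack x = -22 to +4 mm, not measured, so feel for it. About 7 mm before home the rear bead must lift and pass a sprung white roller, 8 mm above the rail tops: 4 to 10 N of push.
- pin2 (a joint): The same pin for the stop of the middle rail pair, which has the same depth.
- mug: Purple plastic mug with a side handle (its +y), 85 mm high, 80 mm across. Origin: centre of its underside. Loose. Either this or the soap box stands on the floor of the rack, 30 to 36 mm in front of its centre. With the mug in the rack the lowest rails are too low, the middle pair clears it by 20 mm.
- soapbox: Green plastic soap box with closed flip-top lid, 72 by 107 mm, 38 mm high. Origin: centre of its underside. Loose. If it is the one inside the rack, the lowest rail pair clears it by 22 mm.
- pitcher: Steel pitcher, 180 mm high, 116 mm across, handle at its +y side. Origin: centre of its underside. Bystander.
- tongue_cleaner: Flat bamboo tongue cleaner, 150 mm strip along x with a wider 30 mm head at +x, 5 mm thick. Origin: underside, middle of the strip. Bystander.
- glass: Clear drinking glass, 100 mm high, 70 mm across. Origin: centre of its underside. Bystander.
- oil: White plastic hair-oil bottle with a cap, 150 mm high, 54 mm across. Origin: centre of its underside. Bystander.
- pumice: Round reddish pumice foot stone, 60 mm across, 28 mm high. Origin: centre of its underside. Bystander. All loose things stand on the granite slab, whose top is 90 mm above the work surface; it spans x 0.36 to 0.88 m, y -0.49 to 0.49 m.

How it is judged:
By the outcome, as a careful person would: the job done as asked, in the order asked, and still so for the second after the job is handed in, with the robot touching nothing.
It also fails if it takes over 54 s, if anything falls off the work surface, if the arm or the gripper's body presses on something with over 40 N, if the wrist force passes 120 N, or if a joint passes its speed limit or range.

## Robot

A 7-joint arm with a two-finger parallel gripper is mounted at the origin on the work surface. World frame = base frame: x ahead of the robot, y to its left, z up, the work surface at z = 0. Lengths are in m, angles in rad, forces in N, time in s.
With the tool pointing down it reaches from about 0.4 to 0.85 m from the base axis. Payload 4.5 kg.
Tool frame: the origin (TCP) lies at the centre of the arm's flange, where the gripper is bolted on; the fingertips stand r.tcp_to_tips ahead of it and the grasp point (between the pads) lies 147 mm ahead of it (r.tcp_to_tips is the distance from the TCP to the fingertips, in m); x points along the fingers, y is the direction in which the jaws open and shut, and the axes are right-handed (so a half turn about x gives the same grasp; the last joint's range is limited). The gripper opens to 88 mm and grips with 3 to 60 N. Pads are 18 mm wide; open, the fingers measure 123 mm over their backs; the gripper's body (75 mm by 187 mm) begins 45 mm behind the grasp point.
Start: joints at [-1.141, 0.689, -0.195, 1.565, 0.157, 0.902, -0.215], TCP at [0.241, 0.577, 0.405] pointing down, gripper open.
Joint ranges: [-3.01, 3.01], [-0.46, 2.08], [-1.47, 1.51], [0.13, 2.56], [-1, 4.14], [0.04, 2.09], [-2.66, 2.66]. Speed limits (rad/s): [2.57, 2.57, 3.14, 3.14, 3.14, 3.14, 3.14].

## Interface

Orientations are given as a unit quaternion [x, y, z, w].
In Python, from plant import r, eyes gives the robot as it stands.
- The arm moves only by the tool carry_out, never from a script. Its argument "targets" is text: rows parted by semicolons, each of 5 numbers parted by spaces: the opening, from 0 (shut) to 1 (fully open), then the shift along the tool's x, y, z in mm, then the turn about the tool's x in rad. A call has 1 to 20 rows; each row shifts and turns the commanded pose from where the row before left it, along the tool's axes as they then stand; what a row does not reach is not made up. A row lasts 1/12 s, in which the tool goes at most 41.7 mm and 7.16 degrees, less where a joint would pass 70% of its speed; a pose out of reach is approached as far as the arm can. A call is refused whole if a number of a shift passes 41.7 or a number of a turn 0.125, either way. A call with a gripper value outside its range is refused whole. The fingers move at their own pace and stop on an object; "force" is the grip in N (left out, the last holds). Time passes only in rows, so rows that do not move let the fingers close. It gives the time, the measured TCP pose, the force and the opening at its end, in the units of the state.
- r.get_state(): the state, without advancing time (a new reading comes with each control period).
- eyes.snapshot(name): name is "scene" or "side" or "wrist"; returns (picture, depth): 420x560x3 uint8, blue, green, red; 420x560 float32, m along the optical axis (not along the pixel's ray), 0 where there is no reading.
- eyes.camera_params(name): a dict with "intrinsics" (3x3 intrinsics, pixels), "rvec" (rotation vector, rad) and "tvec" (3), from world to camera coordinates, as OpenCV has them; the wrist camera has in their place "T_tool_cam" (4x4, takes a point from camera to tool coordinates, whose origin is the TCP and whose axes are the tool frame's). Camera axes: x right, y down, z forward; pixel columns grow to the right and rows downward; lengths in m; the calibration is good to about 2 mm. The wrist camera is an equidistant fisheye: a pixel r from the principal point sees the ray r / f radians off the axis. A picture is of the moment at which its call begins: read the wrist's pose just before it. camera_params takes no time and is no camera call.
- r.finish_job(): hands the job in, once; it reports no verdict.
The state is a dict: "clock": time; "q": joint angles; "qd": joint speeds; "joint_torque": joint torques, N m; "tool_pos": TCP position; "eef_rot": TCP orientation; "contact_force": force on the tool from outside, world axes, zero at the start; "moment": the same for the moment, N m; "opening": opening from 0.0 (shut) to 1.0 (fully open).
Only numpy, scipy, OpenCV 4.12 (cv2) and the standard library are available. Lean on these libraries where they do the work, as an engineer would, in place of code of your own. Each camera call takes 0.05 s, during which the arm holds its last target.

## Working session

There is one attempt and no reset: what is moved stays moved. The work goes in short steps, Python scripts to look and compute and a tool call to move; the robot and the scene stay as the last step left them, time stands still between calls to the robot, and variables do not carry over. Pictures are saved under pics/ and viewed, and the job is handed in when it is done.

Besides the shell and the picture viewer there is one more tool, called after "Emit:" by a JSON object that holds its "op" and its "data". carry_out: Moves the arm, as the interface text tells. Its arguments: {"type":"object","properties":{"targets":{"type":"string"},"force":{"type":"number"}},"required":["targets"]}

```bash
mkdir -p pics; ls; python3 - <<'E'
from plant import r, eyes
import cv2, numpy as np
s=r.get_state(); print(s, r.tcp_to_tips)
for n in ("scene","side","wrist"):
    p,d=eyes.snapshot(n); cv2.imwrite(f"pics/{n}0.png",p); np.savez(f"{n}0.npz",p=p,d=d)
    print(n,eyes.camera_params(n))
E
```

```text
pics
{'clock': 0.0, 'q': array([-1.14122597,  0.68999341, -0.19450081,  1.56633452,  0.15730627,
        0.9025098 , -0.21512329]), 'qd': array([-0.00056477,  0.00200137, -0.00085443, -0.0005424 ,  0.00042902,
       -0.00229872,  0.00089114]), 'joint_torque': array([ 3.66324666e-04, -5.27564621e+01, -1.26685046e+00, -1.53432941e+01,
       -5.26287931e-02,  6.44934451e-03,  1.57463737e-04]), 'tool_pos': array([0.24085544, 0.5763724 , 0.40390607]), 'eef_rot': array([ 0.1383451 ,  0.69338778, -0.13964661,  0.69323361]), 'contact_force': array([ 0.32994069,  0.06842795, -0.31687449]), 'moment': array([-0.00275298, -0.01432173,  0.04531968]), 'opening': 0.999130242037015} 0.166
scene {'intrinsics': array([[382.69817618,   0.        , 279.340599  ],
       [  0.        , 382.69817618, 205.41970925],
       [  0.        ,   0.        ,   1.        ]]), 'rvec': array([ 1.32611156,  2.04285634, -0.99443245]), 'tvec': array([ 0.25252219, -0.19118803,  1.52472811])}
side {'intrinsics': array([[432.22932418,   0.        , 274.39016304],
       [  0.        , 432.22932418, 210.81035401],
       [  0.        ,   0.        ,   1.        ]]), 'rvec': array([ 2.22012713, -0.53609524,  0.26886444]), 'tvec': array([-0.53116227,  0.29963535,  0.94708311])}
wrist {'intrinsics': array([[325.1922621 ,   0.        , 281.55565377],
       [  0.        , 325.1922621 , 209.32386829],
       [  0.        ,   0.        ,   1.        ]]), 'T_tool_cam': array([[-2.65326248e-04, -2.71347954e-01,  9.62481282e-01,
         1.85970866e-02],
       [ 9.99998818e-01, -1.52961518e-03, -1.55568757e-04,
         3.68434942e-04],
       [ 1.51443925e-03,  9.62480103e-01,  2.71348039e-01,
        -6.99338430e-02],
       [ 0.00000000e+00,  0.00000000e+00,  0.00000000e+00,
         1.00000000e+00]])}
```

View pics/scene0.png

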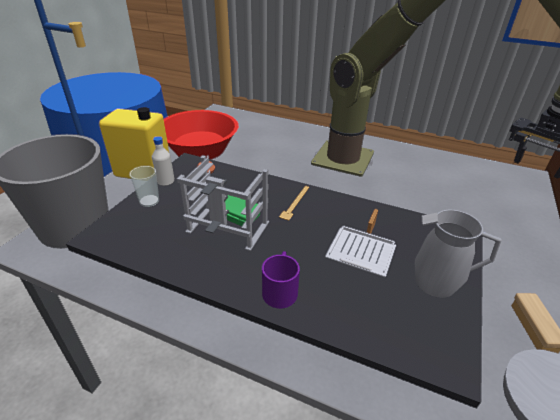

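View pics/side0.png

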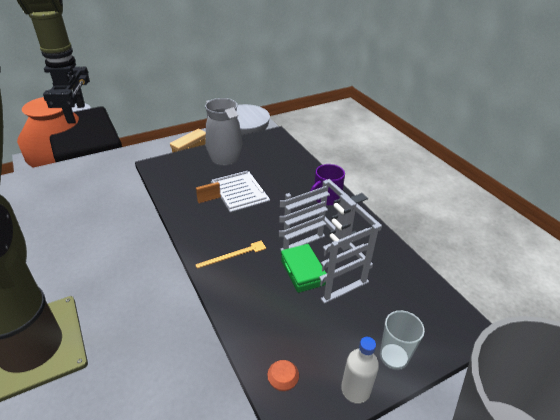

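View pics/wrist0.png

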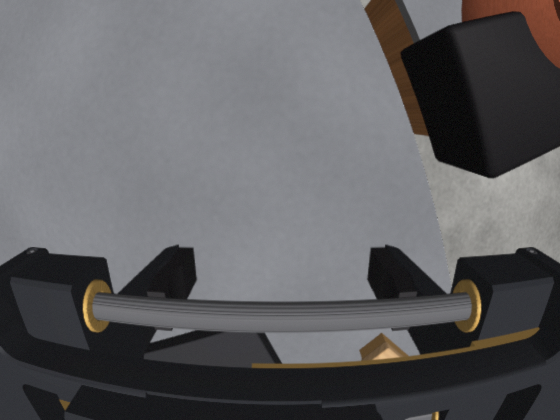

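The soap box (green, scene pixel 236,208) is inside the rack, so the lowest rails are the right ones. The mug stands outside at scene (280,280). The tray is at scene (362,250), with its handle at (373,221) on the robot's side.

```bash
cat > h.py <<'E'
import numpy as np, cv2
from scipy.spatial.transform import Rotation as R
from plant import r, eyes
def load(n,k=0):
    z=np.load(f"{n}{k}.npz"); return z['p'],z['d']
def cloud(n,d):
    c=eyes.camera_params(n); K=c["intrinsics"]; Rm=R.from_rotvec(np.ravel(c["rvec"])).as_matrix(); t=np.ravel(c["tvec"])
    v,u=np.mgrid[:420,:560]
    P=np.stack([(u-K[0,2])/K[0,0]*d,(v-K[1,2])/K[1,1]*d,d],-1)
    W=(P-t)@Rm; W[d<=0]=np.nan
    return W
def project(n,X):
    c=eyes.camera_params(n); return cv2.projectPoints(np.atleast_2d(np.float64(X)),np.float64(c["rvec"]),np.float64(c["tvec"]),c["intrinsics"],None)[0][:,0]
def ray(n,uv,z):
    c=eyes.camera_params(n); K=c["intrinsics"]; Rm=R.from_rotvec(np.ravel(c["rvec"])).as_matrix(); t=np.ravel(c["tvec"])
    uv=np.atleast_2d(uv); d=np.c_[(uv[:,0]-K[0,2])/K[0,0],(uv[:,1]-K[1,2])/K[1,1],np.ones(len(uv))]@Rm
    o=-t@Rm; return o+d*((z-o[2])/d[:,2])[:,None]
def wpose(s): return R.from_quat(s['eef_rot']).as_matrix(), np.array(s['tool_pos'])
def wcloud(d,s):
    c=eyes.camera_params("wrist"); K=c["intrinsics"]; T=c["T_tool_cam"]
    v,u=np.mgrid[:420,:560]; x=u-K[0,2]; y=v-K[1,2]; rr=np.hypot(x,y)+1e-9; th=rr/K[0,0]
    P=np.stack([np.tan(th)*x/rr*d,np.tan(th)*y/rr*d,d],-1)
    Rm,p=wpose(s); W=(P@T[:3,:3].T+T[:3,3])@Rm.T+p; W[d<=0]=np.nan
    return W
E
python3 - <<'E'
from h import *
s=r.get_state(); Rm,p=wpose(s); print(np.round(Rm,4))
for n,roi in (("scene",(100,300,160,520)),("side",(100,320,130,420))):
    p,d=load(n); W=cloud(n,d)
    hsv=cv2.cvtColor(p,cv2.COLOR_BGR2HSV).astype(int); H,S,V=hsv[...,0],hsv[...,1],hsv[...,2]
    g=(W[...,2]>0.087)&(W[...,2]<0.093)&(V<60); print(n,"ledge z",np.nanmedian(W[g][:,2]) if g.any() else 0, g.sum())
    def rep(name,m):
        X=W[m]; X=X[np.isfinite(X).all(1)]
        if len(X): print(name,len(X),np.round(np.percentile(X,[2,50,98],axis=0),3).tolist())
    hm=(W[...,2]>0.10)&(W[...,2]<0.30)&(W[...,0]>0.36)&(W[...,0]<0.88)&(abs(W[...,1])<0.49)
    rep("green",(H>50)&(H<75)&(S>150)&hm); rep("purple",(H>125)&(H<160)&(S>120)&hm)
    rep("wood",(H>5)&(H<16)&(S>100)&hm&(W[...,1]>0.1))
    # top-down map
    m=hm; X=W[m]; 
    np.save(n+"_hm.npy",X)
    img=np.zeros((560,800,3),np.uint8)
    for q,c in zip(X,p[m]):
        i=int((0.90-q[0])*1000);j=int((0.45-q[1])*800/0.9)
        if 0<=i<560 and 0<=j<800: img[i,j]=np.clip(c.astype(int)+60,0,255)
    cv2.imwrite(f"pics/top_{n}.png",img)
E
```

```text
[[-5.000e-04  3.855e-01  9.227e-01]
 [-1.300e-03  9.227e-01 -3.855e-01]
 [-1.000e+00 -1.400e-03  1.000e-04]]
scene ledge z 0.08807577711609946 303
green 214 [[0.57, -0.183, 0.101], [0.632, -0.138, 0.124], [0.639, -0.101, 0.128]]
purple 1644 [[0.768, 0.036, 0.102], [0.816, 0.072, 0.144], [0.845, 0.11, 0.174]]
wood 122 [[0.473, 0.203, 0.106], [0.516, 0.209, 0.135], [0.536, 0.213, 0.141]]
side ledge z 0.0905914104457506 2381
green 1312 [[0.554, -0.2, 0.102], [0.586, -0.158, 0.128], [0.627, -0.1, 0.131]]
purple 648 [[0.741, 0.03, 0.106], [0.806, 0.073, 0.156], [0.84, 0.108, 0.176]]
wood 317 [[0.467, 0.199, 0.101], [0.497, 0.203, 0.124], [0.528, 0.21, 0.142]]
```

```bash
python3 - <<'E'
from h import *
p,d=load("scene")
a=cv2.resize(p[145:265,165:285],None,fx=5,fy=5,interpolation=cv2.INTER_CUBIC); cv2.imwrite("pics/c1.png",a)
a=cv2.resize(p[200:290,315:405],None,fx=6,fy=6,interpolation=cv2.INTER_CUBIC); cv2.imwrite("pics/c2.png",a)
p,d=load("side")
a=cv2.resize(p[170:310,265:395],None,fx=4,fy=4,interpolation=cv2.INTER_CUBIC); cv2.imwrite("pics/c3.png",a)
E
```

```text
(no output)
```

View pics/c1.png

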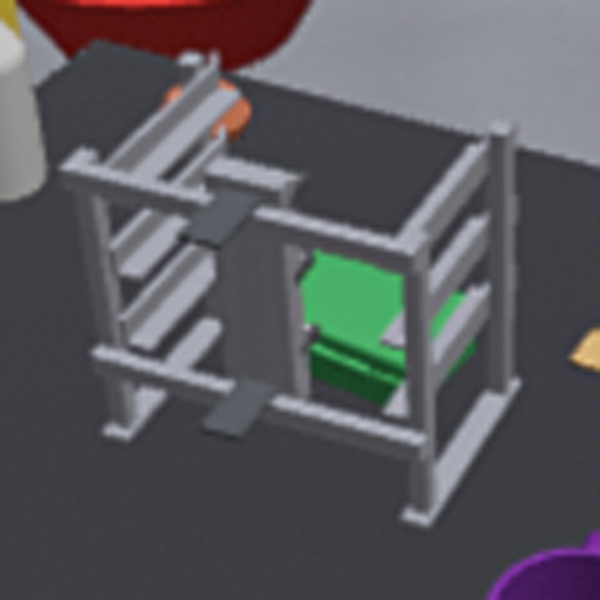

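View pics/c2.png

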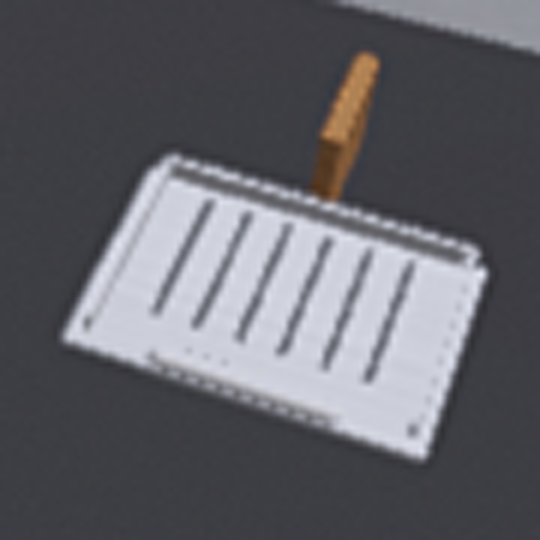

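View pics/c3.png

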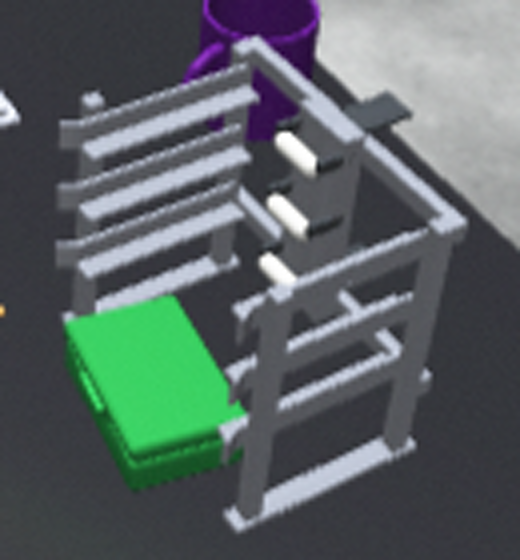

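View pics/top_scene.png

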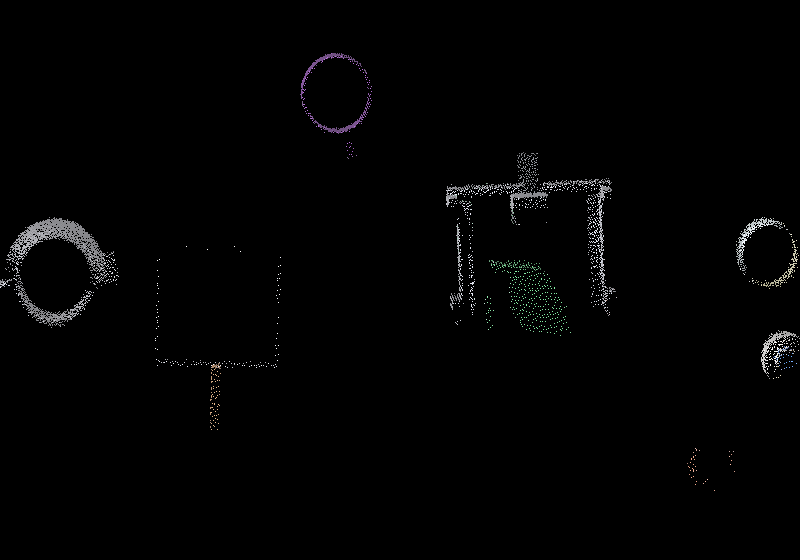

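View pics/top_side.png

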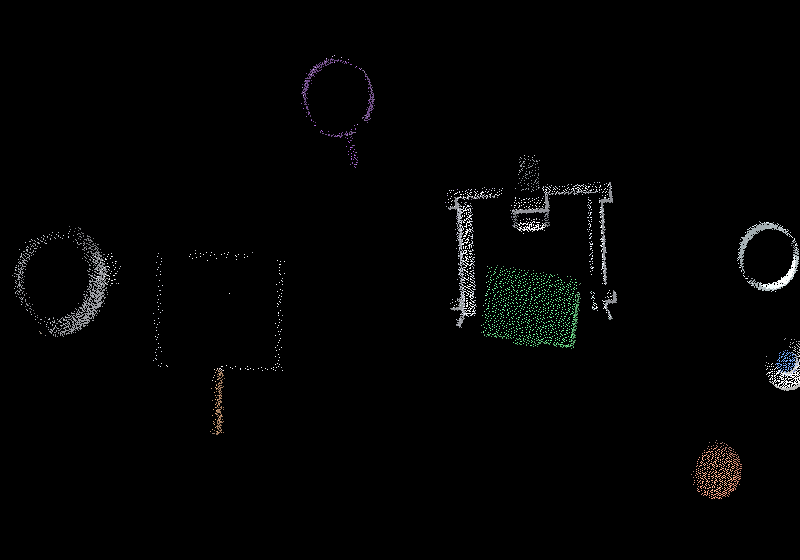

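The crops show an open rack, lightly yawed, with soap box inside, and the tray lying flat with its handle towards −x. I'll go to a view over the tray for a wrist-frame measurement.

Emit:
{"op": "carry_out", "data": {"targets": "1 0 0 0 -0.1;1 0 0 0 -0.1;1 0 0 0 -0.1;1 0 0 0 -0.095;1 0 -37 20 0;1 0 -37 20 0;1 0 -37 20 0;1 0 -37 20 0;1 0 -37 20 0;1 0 -37 20 0;1 0 -37 20 0;1 0 -37 20 0;1 0 -37 20 0;1 0 -37 20 0;1 0 0 0 0;1 0 0 0 0;1 0 0 0 0"}}

```text
clock: 1.57
tool_pos: [0.4387, 0.2103, 0.4047]
eef_rot: [0.001, 0.707, -0.0, 0.707]
contact_force: [-0.1, 0.5, 0.0]
opening: 1.002
```

```bash
cat > wl.py <<'E'
from h import *
import sys,pickle
k=sys.argv[1]
s=r.get_state(); p,d=eyes.snapshot("wrist"); cv2.imwrite(f"pics/wrist{k}.png",p); np.savez(f"wrist{k}.npz",p=p,d=d); pickle.dump(s,open(f"s{k}.pkl","wb"))
Rm,t=wpose(s); print(s['clock'],np.round(t,4),np.round(Rm,3).tolist(),np.round(s['contact_force'],1),s['opening'])
W=wcloud(d,s)
m=(W[...,2]>0.097)&(W[...,2]<0.30)&(W[...,0]>0.36)&(W[...,0]<0.88)
img=np.zeros((560,800,3),np.uint8)
for q,c in zip(W[m],p[m]):
    i=int((0.90-q[0])*1000);j=int((0.45-q[1])*800/0.9)
    if 0<=i<560 and 0<=j<800: img[i,j]=np.clip(c.astype(int)+60,0,255)
cv2.imwrite(f"pics/topw{k}.png",img)
E
python3 wl.py 1
```

```text
1.5667 [0.4387 0.2103 0.4047] [[-0.0, 0.001, 1.0], [0.001, 1.0, -0.001], [-1.0, 0.001, -0.0]] [-0.1  0.5  0. ] 1.0017680886385403
```

View pics/wrist1.png

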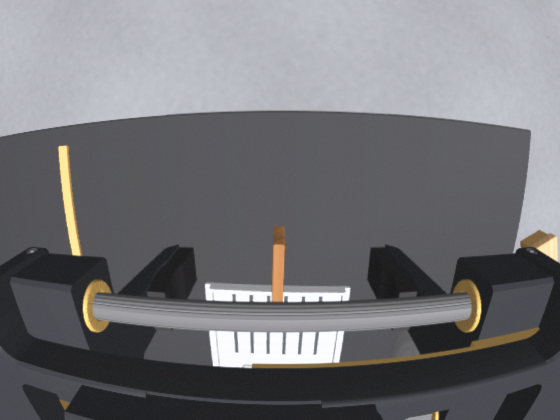

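View pics/topw1.png

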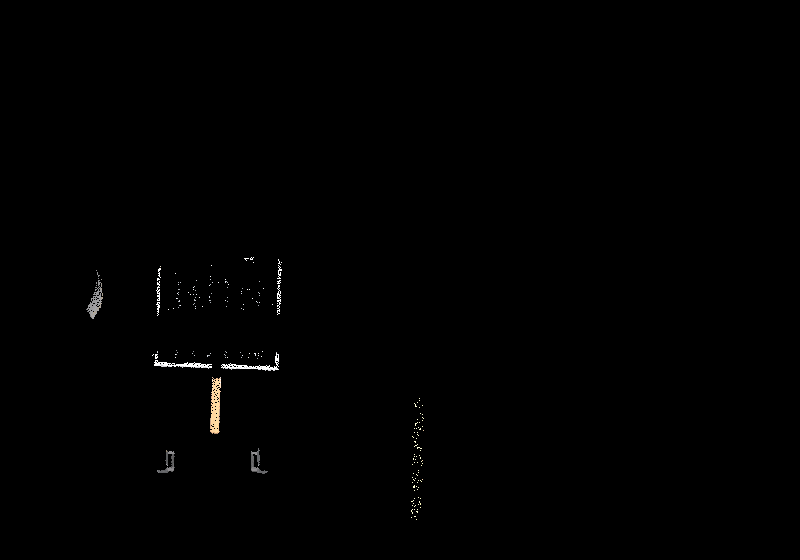

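The wrist view shows the handle (279,228)–(278,300) centred between the open fingers, with the front rim behind it. Now the fits.

```bash
cat > fit.py <<'E'
from h import *
import pickle
def line(X,ax):  # fit other coordinate vs ax ; robust
    o=1-ax; k=np.ones(len(X),bool)
    for _ in range(5):
        c=np.polyfit(X[k,ax],X[k,o],1); e=X[:,o]-np.polyval(c,X[:,ax]); k=abs(e)<max(2*np.std(e[k]),.001)
    return c
def tray(W,p,name):
    hsv=cv2.cvtColor(p,cv2.COLOR_BGR2HSV).astype(int); H,S,V=hsv[...,0],hsv[...,1],hsv[...,2]
    x,y,z=W[...,0],W[...,1],W[...,2]
    hd=(H>3)&(H<18)&(S>100)&(y>0.15)&(y<0.28)&(x>0.4)&(x<0.56)&(z>0.1)
    X=W[hd]; t=X[X[:,2]>0.132]; c=line(t[:,:2],0)
    print(name,"handle top: n",len(t),"z",np.percentile(t[:,2],[5,50,95]).round(4),"yaw",c[0],"y at .487",np.polyval(c,.487).round(4),"x",np.percentile(X[:,0],[1,99]).round(4), "ymid",(np.percentile(t[:,1],[3,97])).round(4))
    rim=(z>0.098)&(S<60)&(V>120)&(y>0.1)&(y<0.31)&(x>0.5)&(x<0.7); X=W[rim]
    fr=X[X[:,0]<np.percentile(X[:,0],2)+.012]; c=line(fr[:,:2],1); print("  front rim slope (=-yaw)",c[0],"x at y.207",np.polyval(c,.207).round(4),"y ext",np.percentile(X[:,1],[1,99]).round(4), "x ext",np.percentile(X[:,0],[1,99]).round(4))
if __name__=="__main__":
    for n in("scene","side"):
        p,d=load(n); tray(cloud(n,d),p,n)
    p,d=load("wrist",1); tray(wcloud(d,pickle.load(open("s1.pkl","rb"))),p,"wrist")
E
python3 fit.py
```

```text
scene handle top: n 67 z [0.1345 0.1381 0.1401] yaw -0.03087954167598034 y at .487 0.2085 x [0.4712 0.5362] ymid [0.2031 0.2127]
  front rim slope (=-yaw) 0.025505306912406447 x at y.207 0.5358 y ext [0.1345 0.2753] x ext [0.5326 0.6528]
side handle top: n 102 z [0.1327 0.1391 0.1424] yaw -0.0013029684210591037 y at .487 0.204 x [0.4664 0.5292] ymid [0.2001 0.2106]
  front rim slope (=-yaw) 0.02778562976376754 x at y.207 0.5323 y ext [0.1301 0.2759] x ext [0.5291 0.6481]
wrist handle top: n 713 z [0.1386 0.1412 0.1425] yaw -0.03101863985062448 y at .487 0.2077 x [0.4118 0.5204] ymid [0.2027 0.2128]
  front rim slope (=-yaw) 0.03197268214103228 x at y.207 0.533 y ext [0.1346 0.2748] x ext [0.5298 0.6353]
```

Emit:
{"op": "carry_out", "data": {"targets": "1 -32 0 0 0;1 -32 0 0 0;1 -32 0 0 0;1 0 -39 15 0;1 0 -39 15 0;1 0 -39 15 0;1 0 -39 15 0;1 0 -39 15 0;1 0 -39 15 0;1 0 -39 15 0;1 0 -39 15 0;1 0 -39 10 0;1 0 0 0 0;1 0 0 0 0;1 0 0 0 0"}}

```text
clock: 2.87
tool_pos: [0.5685, -0.1377, 0.5005]
eef_rot: [-0.0, 0.707, 0.002, 0.707]
contact_force: [-0.0, 0.7, -0.6]
opening: 0.999
```

```bash
python3 wl.py 2
```

```text
2.8667 [ 0.5685 -0.1377  0.5005] [[-0.0, -0.003, 1.0], [0.002, 1.0, 0.003], [-1.0, 0.002, -0.0]] [-0.   0.7 -0.6] 0.9994825310865154
```

View pics/wrist2.png

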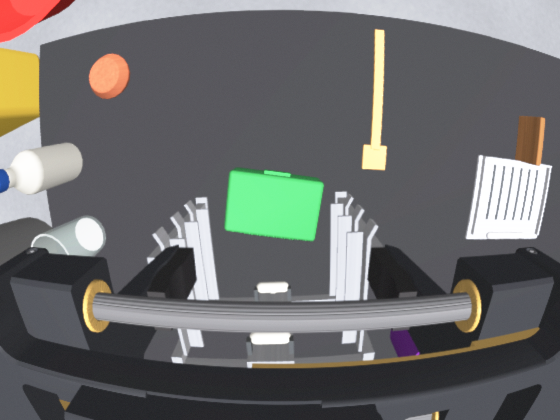

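View pics/topw2.png

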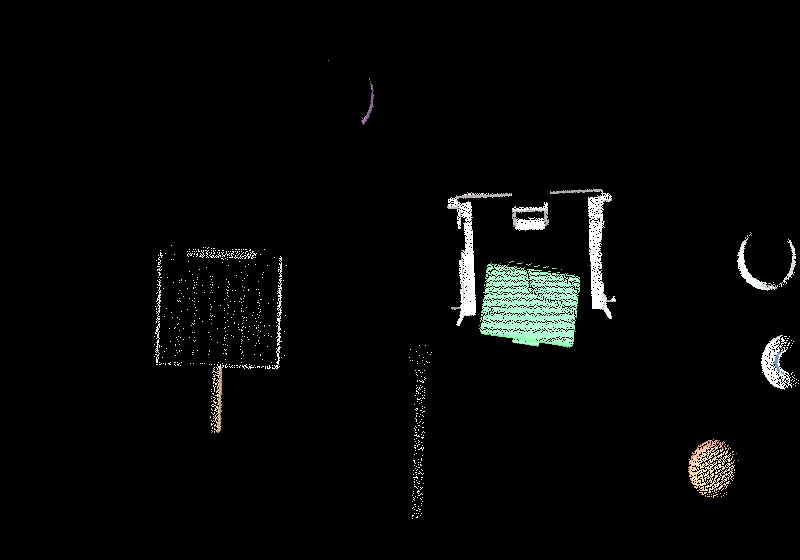

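The view shows the soap box (275,205) between the lowest rails, and the rail ledges on both sides (205,240 and 337,240). Next I fit the rails.

```bash
cat > rack.py <<'E'
from fit import *
def edges(X,side,lo,hi,inner=True):
    pts=[]
    for a in np.arange(lo,hi,.004):
        q=X[(X[:,0]>=a)&(X[:,0]<a+.004)]
        if len(q)>3: pts.append([a+.002, (np.percentile(q[:,1],4) if side>0 else np.percentile(q[:,1],96))])
    return np.array(pts)
def rack(W,name):
    M=np.isfinite(W).all(-1); X=W[M]; X=X[(X[:,0]>.56)&(X[:,0]<.75)&(X[:,1]>-.26)&(X[:,1]<-.03)]
    for z0 in(.15,.195,.24):
        Y=X[abs(X[:,2]-z0)<.006]
        out=[]
        for sd in(1,-1):
            q=Y[(Y[:,1]>-.10)] if sd>0 else Y[Y[:,1]<-.19]
            if len(q)<30: print(name,z0,sd,"few",len(q)); continue
            pts=edges(q,sd,.60,.70)
            if len(pts)<8: continue
            c=line(pts,0); out.append(c)
            print(name,z0,sd,"n",len(q),"slope",round(c[0],4),"inner y at .60/.65",np.polyval(c,[.6,.65]).round(4),"xmin",np.percentile(q[:,0],[0.5,99.5]).round(4),"z",np.median(q[:,2]).round(4))
        if len(out)==2:
            c=(out[0]+out[1])/2; print("   mid: slope",c[0].round(4),"y@.6,.65",np.polyval(c,[.6,.65]).round(4),"gap",(np.polyval(out[0],.63)-np.polyval(out[1],.63)).round(4))
    B=X[(X[:,2]>.255)&(X[:,0]>.69)&((X[:,1]>-.125)|(X[:,1]<-.165))]; 
    if len(B)>20: c=line(B[:,:2],1); print(name,"back bar slope(-yaw)",c[0].round(4),"x@-.146",np.polyval(c,-.146).round(4),"yext",np.percentile(X[X[:,2]>.2][:,1],[.5,99.5]).round(4),"x",np.percentile(B[:,0],[1,99]).round(4))
if __name__=="__main__":
    p,d=load("wrist",2); rack(wcloud(d,pickle.load(open("s2.pkl","rb"))),"wrist")
    for n in("scene","side"): p,d=load(n); rack(cloud(n,d),n)
    p,d=load("wrist",2); tray(wcloud(d,pickle.load(open("s2.pkl","rb"))),p,"wrist2")
E
python3 rack.py
python3 - <<'E'
from h import *
p,d=load("wrist",2)
cv2.imwrite("pics/w2c.png",cv2.resize(p[170:370,130:400],None,fx=2.9,fy=2.9,interpolation=cv2.INTER_CUBIC))
E
```

```text
wrist 0.15 1 n 828 slope 0.0418 inner y at .60/.65 [-0.0838 -0.0817] xmin [0.5756 0.7066] z 0.1513
wrist 0.15 -1 n 1060 slope 0.0433 inner y at .60/.65 [-0.2165 -0.2143] xmin [0.5843 0.7088] z 0.1512
   mid: slope 0.0426 y@.6,.65 [-0.1502 -0.148 ] gap 0.1327
wrist 0.195 1 n 911 slope 0.0525 inner y at .60/.65 [-0.0843 -0.0817] xmin [0.5758 0.6765] z 0.1964
wrist 0.195 -1 n 995 slope 0.0428 inner y at .60/.65 [-0.2163 -0.2142] xmin [0.5828 0.6772] z 0.1963
   mid: slope 0.0477 y@.6,.65 [-0.1503 -0.148 ] gap 0.1323
wrist 0.24 1 n 1513 slope 0.046 inner y at .60/.65 [-0.084  -0.0817] xmin [0.5756 0.6969] z 0.2415
wrist 0.24 -1 n 566 slope 0.0329 inner y at .60/.65 [-0.2156 -0.2139] xmin [0.5819 0.7027] z 0.2414
   mid: slope 0.0395 y@.6,.65 [-0.1498 -0.1478] gap 0.132
wrist back bar slope(-yaw) -0.0428 x@-.146 0.7041 yext [-0.2392 -0.0555] x [0.6913 0.7101]
scene 0.15 1 n 173 slope 0.0379 inner y at .60/.65 [-0.0822 -0.0803] xmin [0.5926 0.7144] z 0.1478
scene 0.15 -1 n 210 slope 0.0838 inner y at .60/.65 [-0.2193 -0.2151] xmin [0.6215 0.7213] z 0.1482
   mid: slope 0.0608 y@.6,.65 [-0.
[... 1022 characters left out ...]
at .60/.65 [-0.2164 -0.2146] xmin [0.5814 0.7087] z 0.1962
   mid: slope 0.0419 y@.6,.65 [-0.15   -0.1479] gap 0.1331
side 0.24 1 n 313 slope 0.0389 inner y at .60/.65 [-0.0832 -0.0813] xmin [0.575 0.7  ] z 0.2409
side 0.24 -1 n 209 slope 0.1282 inner y at .60/.65 [-0.2228 -0.2164] xmin [0.5812 0.7073] z 0.2412
   mid: slope 0.0836 y@.6,.65 [-0.153  -0.1488] gap 0.137
side back bar slope(-yaw) -0.0424 x@-.146 0.7073 yext [-0.2424 -0.0568] x [0.6911 0.7171]
wrist2 handle top: n 418 z [0.1329 0.1403 0.1423] yaw -0.035545257797537165 y at .487 0.2039 x [0.4687 0.5311] ymid [0.2011 0.2115]
  front rim slope (=-yaw) 0.03115468766959331 x at y.207 0.5344 y ext [0.1334 0.2744] x ext [0.5319 0.6506]
```

View pics/w2c.png

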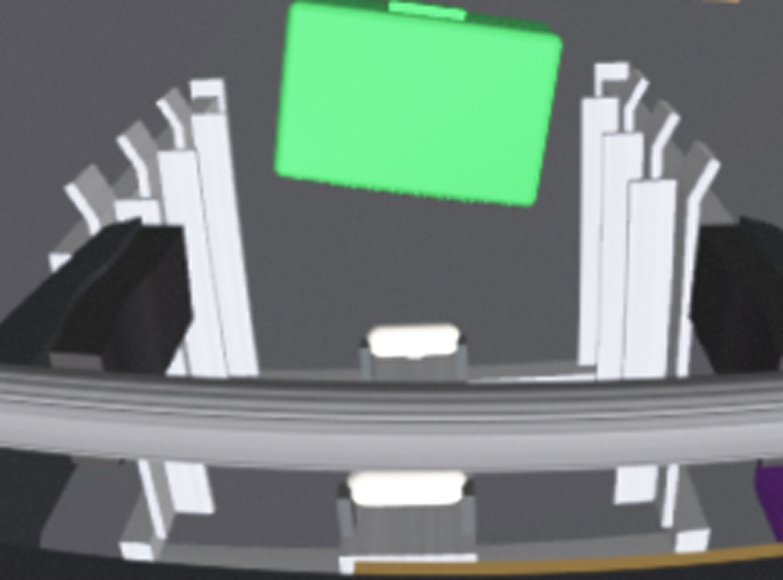

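Emit:
{"op": "carry_out", "data": {"targets": "1 0 38.4 -9 0;1 0 38.4 -9 0;1 0 38.4 -9 0;1 0 38.4 -9 0;1 0 38.4 -9 0;1 0 38.4 -9 0;1 0 38.4 -9 0;1 0 38.4 -9 0;1 0 38.2 -9 0.034;1 35 0 0 0;1 35 0 0 0;1 35 0 0 0;1 35 0 0 0;1 35 0 0 0;1 0 0 0 0;1 0 0 0 0;1 0 0 0 0"}}

```text
clock: 4.33
tool_pos: [0.4873, 0.2068, 0.3275]
eef_rot: [0.012, 0.706, -0.011, 0.708]
contact_force: [0.0, -0.1, 0.4]
opening: 1.001
```

```bash
python3 wl.py 3; python3 - <<'E'
from fit import *
p,d=load("wrist",3); tray(wcloud(d,pickle.load(open("s3.pkl","rb"))),p,"w3")
E
```

```text
4.3333 [0.4873 0.2068 0.3275] [[0.002, 0.033, 0.999], [0.002, 0.999, -0.033], [-1.0, 0.002, 0.002]] [ 0.  -0.1  0.4] 1.0013166723616471
w3 handle top: n 1566 z [0.1395 0.1412 0.1423] yaw -0.02739212134056888 y at .487 0.2077 x [0.4671 0.5219] ymid [0.2029 0.2122]
  front rim slope (=-yaw) -0.09598850154174604 x at y.207 0.5146 y ext [0.1355 0.2737] x ext [0.5094 0.6101]
```

View pics/wrist3.png

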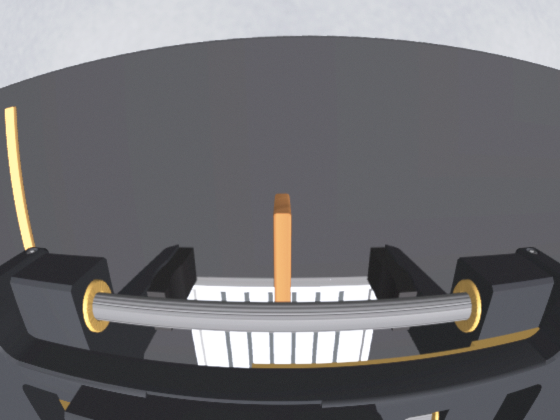

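The handle stands upright and centred at (283,195–300). I'll descend and grip it.

Emit:
{"op": "carry_out", "data": {"targets": "1 20 0 0 0;1 20 0 0 0;1 20.5 0.5 0 0;1 0 0 0 0;1 0 0 0 0;0 0 0 0 0;0 0 0 0 0;0 0 0 0 0;0 0 0 0 0;0 0 0 0 0;0 0 0 0 0;0 0 0 0 0;0 0 0 0 0;0 0 0 0 0;0 0 0 0 0", "force": 55}}

```text
clock: 5.63
tool_pos: [0.4874, 0.2058, 0.2652]
eef_rot: [0.012, 0.707, -0.012, 0.707]
contact_force: [0.1, 0.2, -0.2]
opening: 0.265
```

```bash
python3 -c "
from plant import r
s=r.get_state();print(s['tool_pos'],s['contact_force'],s['moment'],s['opening'])"
```

```text
[0.48744416 0.20577128 0.26515897] [ 0.11551283  0.16675603 -0.2077103 ] [-0.01181276 -0.02517274 -0.01670902] 0.2654726211375557
```

Emit:
{"op": "carry_out", "data": {"targets": "0 0 0 0 0;0 0 0 0 0;0 0 0 0 0;0 0 0 0 0;0 0 0 0 0;0 0 0 0 0;0 0 0 0 0;0 0 0 0 0"}}

```text
clock: 6.3
tool_pos: [0.4875, 0.2058, 0.2652]
eef_rot: [0.012, 0.707, -0.012, 0.707]
contact_force: [-0.2, 1.4, -1.6]
opening: 0.106
```

Emit:
{"op": "carry_out", "data": {"targets": "0 -5 0 0 0;0 -10 0 0 0;0 -15 0 0 0;0 -15 0 0 0;0 -15 0 0 0;0 -5 0 0 0;0 0 0 -15 0;0 0 0 -25 0;0 0 0 -25 0;0 0 0 -20 0;0 0 0 0 0;0 0 0 0 0;0 0 0 0 0"}}

```text
clock: 7.38
tool_pos: [0.4033, 0.2089, 0.3305]
eef_rot: [0.013, 0.707, -0.012, 0.707]
contact_force: [0.5, -0.0, -2.1]
opening: 0.111
```

```bash
python3 wl.py 4; python3 - <<'E'
from plant import eyes
import cv2,numpy as np
for n in ("side",):
    p,d=eyes.snapshot(n); cv2.imwrite(f"pics/{n}4.png",p); np.savez(f"{n}4.npz",p=p,d=d)
E
```

```text
7.3833 [0.4033 0.2089 0.3305] [[0.001, 0.035, 0.999], [0.001, 0.999, -0.035], [-1.0, 0.001, 0.001]] [ 0.5 -0.  -2.1] 0.11071726604264755
```

View pics/wrist4.png

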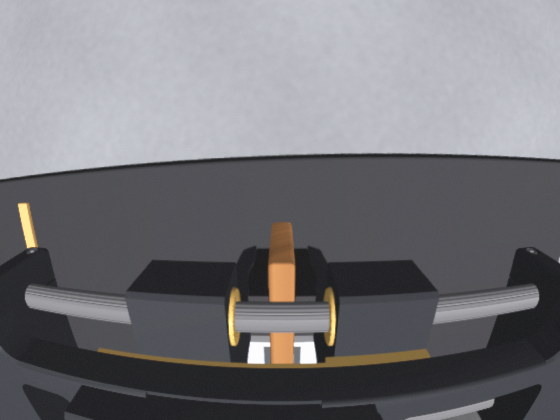

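View pics/side4.png

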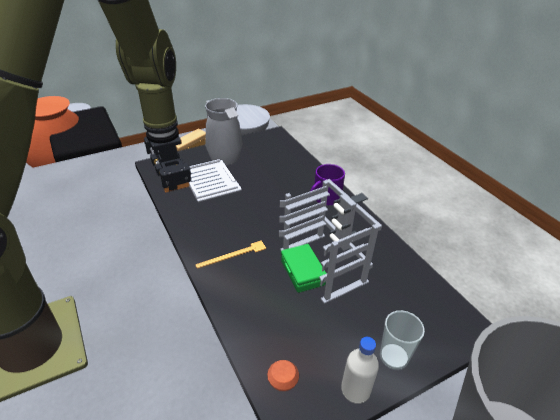

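The tray is held (side view 213,180) and the handle is between the pads. Next I check its tilt with a plane fit on the side-view depth.

```bash
cat > tilt.py <<'E'
from fit import *
def tilt(n,k):
    p,d=load(n,k); W=cloud(n,d); s=r.get_state(); Rm,t=wpose(s)
    hsv=cv2.cvtColor(p,cv2.COLOR_BGR2HSV).astype(int)
    L=(W-t)@Rm   # tool coords: x down, y, z forward
    m=(hsv[...,1]<60)&(hsv[...,2]>90)&(abs(L[...,1])<.073)&(L[...,2]>.05)&(L[...,2]<.158)&(abs(L[...,0]-.172)<.02)
    X=L[m]; A=np.c_[X[:,1],X[:,2]-.105,np.ones(len(X))]; k=np.ones(len(X),bool)
    for _ in range(8):
        c=np.linalg.lstsq(A[k],X[k,0],rcond=None)[0]; e=X[:,0]-A@c; k=abs(e)<.0025
    print(n,"n",k.sum(),"slope y,fwd(down +)",c[:2].round(4),"sheet top below TCP",c[2].round(4),"-> underside world z at centre",(t[2]-c[2]-.004).round(4))
    print("   lateral ext",np.percentile(L[(hsv[...,1]<60)&(hsv[...,2]>90)&(L[...,2]>.05)&(L[...,2]<.17)&(abs(L[...,0]-.172)<.02)&(abs(L[...,1])<.1)][:,1],[.5,99.5]).round(4), "fwd max", np.percentile(X[:,2],99.5).round(4))
E
python3 -c "
from tilt import *
tilt('side',4)"
```

```text
side n 1009 slope y,fwd(down +) [0.0011 0.0053] sheet top below TCP 0.1704 -> underside world z at centre 0.1559
   lateral ext [-0.0756  0.0722] fwd max 0.1575
```

Emit:
{"op": "carry_out", "data": {"targets": "0 0 0 0 -0.026;0 0 0 0 -0.026;0 0 0 0 -0.026;0 0 -15 -1.5 0;0 0 -33.5 -1.6 0;0 0 -33.5 -1.6 0;0 0 -33.5 -1.6 0;0 0 -33.5 -1.6 0;0 0 -33.5 -1.6 0;0 0 -33.5 -1.6 0;0 0 -33.5 -1.6 0;0 0 -33.5 -1.6 0;0 0 -33.5 -1.6 0;0 0 -33.5 -1.6 0;0 0 -17 -1.5 0;0 0 0 0 0;0 0 0 0 0;0 0 0 0 0;0 0 0 0 0"}}

```text
clock: 9.07
tool_pos: [0.3996, -0.1576, 0.3302]
eef_rot: [-0.016, 0.707, 0.017, 0.707]
contact_force: [0.2, 0.2, -1.6]
opening: 0.107
```

```bash
python3 - <<'E'
from tilt import *
s=r.get_state(); Rm,t=wpose(s); print(s['clock'],t.round(4),np.round(Rm,4).tolist(),s['contact_force'].round(1))
for n in ("side","scene"):
    p,d=eyes.snapshot(n); cv2.imwrite(f"pics/{n}5.png",p); np.savez(f"{n}5.npz",p=p,d=d)
    tilt(n,5)
print("y target here", -.150+.0435*(t[0]-.6))
p,d=load("side",5); cv2.imwrite("pics/side5c.png",cv2.resize(p[150:320,160:400],None,fx=3,fy=3,interpolation=cv2.INTER_CUBIC))
E
```

```text
9.0667 [ 0.3996 -0.1576  0.3302] [[0.0002, -0.0461, 0.9989], [0.0008, 0.9989, 0.0461], [-1.0, 0.0008, 0.0002]] [ 0.2  0.2 -1.6]
side n 1879 slope y,fwd(down +) [0.     0.0086] sheet top below TCP 0.1707 -> underside world z at centre 0.1556
   lateral ext [-0.0746  0.0702] fwd max 0.1577
scene n 630 slope y,fwd(down +) [-0.0021  0.0056] sheet top below TCP 0.1734 -> underside world z at centre 0.1529
   lateral ext [-0.068   0.0761] fwd max 0.1549
y target here -0.15871672681394153
```

View pics/side5c.png

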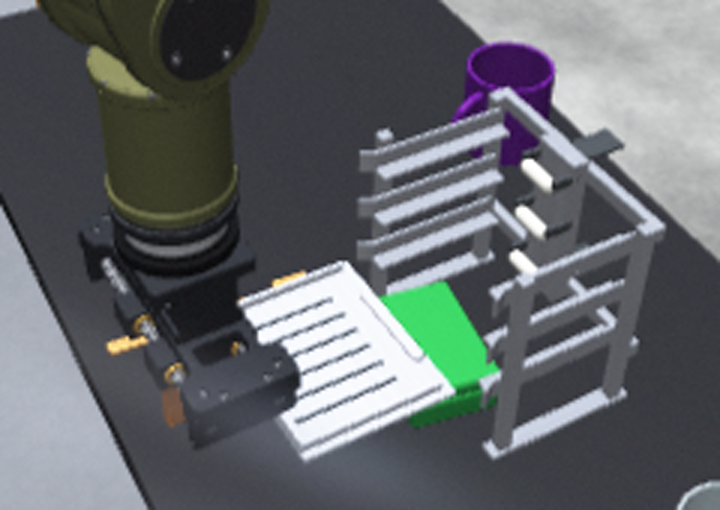

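The tray sits level in front of the rack. Its rear corners in the crop are at (345,263) and (457,395), above the soap box and below the lower lips. I'll compare the sheet edges with the rail edges in the same camera.

```bash
python3 - <<'E'
from tilt import *
p,d=load("side",5)
c=ray("side",[[160+345/3,150+263/3],[160+457/3,150+395/3]],.159); print(c.round(4)); dd=c[0]-c[1]
print("width",np.linalg.norm(dd),"yaw",-dd[0]/dd[1],"mid",c.mean(0).round(4),"axis y there",-.15+.0435*(c[:,0].mean()-.6))
W=cloud("side",d); t=wpose(r.get_state())[1]
hsv=cv2.cvtColor(p,cv2.COLOR_BGR2HSV).astype(int)
m=(hsv[...,1]<60)&(hsv[...,2]>140)&(W[...,2]>.15)&(W[...,2]<.172)&(W[...,0]<.572)&(W[...,0]>.45)&(W[...,1]<-.05)&(W[...,1]>-.25)
X=W[m]; 
for sd,q in((1,95),(-1,5)):
    pts=[]
    for a in np.arange(.46,.55,.004):
        Y=X[(X[:,0]>=a)&(X[:,0]<a+.004)]
        if len(Y)>8: pts.append([a+.002,Y[:,1].max() if sd>0 else Y[:,1].min()])
    pts=np.array(pts); c=line(pts,0); print(sd,"slope",c[0].round(4),"y@.5",np.polyval(c,.5).round(4))
print("axis y@.5",-.15+.0435*-.1)
E
```

```text
[[ 0.5579 -0.0772  0.159 ]
 [ 0.5659 -0.2288  0.159 ]]
width 0.15184247241265256 yaw 0.05288788771204932 mid [ 0.5619 -0.153   0.159 ] axis y there -0.15165816453812378
1 slope 0.0563 y@.5 -0.0827
-1 slope 0.0456 y@.5 -0.2274
axis y@.5 -0.15435
```

Emit:
{"op": "carry_out", "data": {"targets": "0 1.5 0 0 0.003;0 1.5 0 5 0;0 0 0 8 0;0 0 0 8 0;0 0 0 8 0;0 0 0 8 0;0 0 0 8 0;0 0 0 0 0;0 0 0 0 0"}}

```text
clock: 9.92
tool_pos: [0.4448, -0.1569, 0.3271]
eef_rot: [-0.014, 0.707, 0.014, 0.707]
contact_force: [-0.4, 0.6, -2.2]
opening: 0.11
```

```bash
cat > st.py <<'E'
from h import *
s=r.get_state(); Rm,t=wpose(s); a=np.arctan2(-Rm[0,1],Rm[1,1])
print(s['clock'],t.round(4),"yaw",a.round(4),"tool F (down,left,fwd)",(Rm.T@s['contact_force']).round(2),"M",s['moment'].round(2),"op",s['opening'],"y off",((t[1]-(-.15+.0435*(t[0]-.6)))*1000).round(1),"mm")
E
python3 st.py; python3 - <<'E'
from h import *
p,d=eyes.snapshot("side"); cv2.imwrite("pics/side6c.png",cv2.resize(p[170:320,180:400],None,fx=3.5,fy=3.5,interpolation=cv2.INTER_CUBIC)); np.savez("side6.npz",p=p,d=d)
E
```

```text
9.9167 [ 0.4448 -0.1569  0.3271] yaw 0.0403 tool F (down,left,fwd) [ 2.16  0.66 -0.37] M [ 0.06  0.27 -0.04] op 0.10956480013526917 y off -0.1 mm
```

View pics/side6c.png

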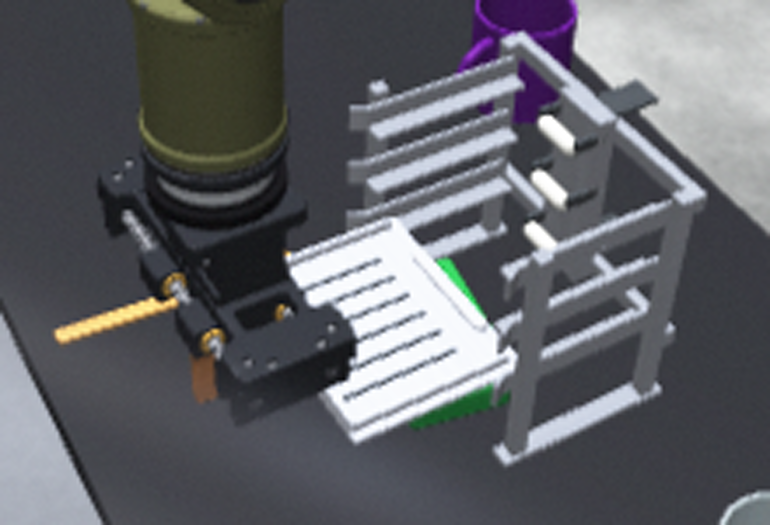

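The rear edge has entered the lips of the lowest pair without contact: right corner at crop (510,352), inside the lip. I'll continue in.

Emit:
{"op": "carry_out", "data": {"targets": "0 0 0 6 0;0 0 0 6 0;0 0 0 6 0;0 0 0 6 0;0 0 0 0 0;0 0 0 0 0"}}

```text
clock: 10.47
tool_pos: [0.4687, -0.1559, 0.3271]
eef_rot: [-0.014, 0.707, 0.014, 0.707]
contact_force: [-0.1, -0.4, -2.5]
opening: 0.111
```

```bash
python3 st.py
```

```text
10.4667 [ 0.4687 -0.1559  0.3271] yaw 0.0404 tool F (down,left,fwd) [ 2.49 -0.43 -0.13] M [ 0.05  0.16 -0.  ] op 0.11072249503004716 y off -0.2 mm
```

Emit:
{"op": "carry_out", "data": {"targets": "0 0 0 6 -0.003;0 0 0 6 0;0 0.7 0 0 0;0 0 0 0 0;0 0 0 0 0"}}

```text
clock: 10.88
tool_pos: [0.4802, -0.1555, 0.3264]
eef_rot: [-0.015, 0.707, 0.015, 0.707]
contact_force: [0.8, 1.1, -2.6]
opening: 0.11
```

```bash
python3 st.py
```

```text
10.8833 [ 0.4802 -0.1555  0.3264] yaw 0.0432 tool F (down,left,fwd) [2.6  1.05 0.84] M [ 0.01  0.18 -0.05] op 0.10961568259309008 y off -0.3 mm
```

Emit:
{"op": "carry_out", "data": {"targets": "0 0.7 0 0 0;0 0 0 0 0;0 0 0 0 0"}}

```text
clock: 11.13
tool_pos: [0.4801, -0.1555, 0.3258]
eef_rot: [-0.015, 0.707, 0.015, 0.707]
contact_force: [-0.7, 0.7, -1.1]
opening: 0.113
```

```bash
python3 st.py
```

```text
11.1333 [ 0.4801 -0.1555  0.3258] yaw 0.0431 tool F (down,left,fwd) [ 1.13  0.68 -0.69] M [0.06 0.2  0.  ] op 0.11290404066636583 y off -0.3 mm
```

Emit:
{"op": "carry_out", "data": {"targets": "0 0.6 0 0 0;0 0 0 0 0;0 0 0 0 0"}}

```text
clock: 11.38
tool_pos: [0.4802, -0.1555, 0.3252]
eef_rot: [-0.015, 0.707, 0.015, 0.707]
contact_force: [-0.9, -0.1, -0.9]
opening: 0.112
```

```bash
python3 st.py
```

```text
11.3833 [ 0.4802 -0.1555  0.3252] yaw 0.0432 tool F (down,left,fwd) [ 0.9  -0.03 -0.92] M [0.02 0.12 0.02] op 0.1115150301172871 y off -0.3 mm
```

Emit:
{"op": "carry_out", "data": {"targets": "0 0 0 4 0;0 0 0 4 0;0 0 0 4 0;0 0 0 0 0"}}

```text
clock: 11.72
tool_pos: [0.4936, -0.1548, 0.3253]
eef_rot: [-0.015, 0.706, 0.016, 0.708]
contact_force: [0.6, 1.1, -1.0]
opening: 0.106
```

```bash
python3 st.py
```

```text
11.7167 [ 0.4936 -0.1548  0.3253] yaw 0.0435 tool F (down,left,fwd) [0.96 1.11 0.66] M [-0.02  0.09  0.05] op 0.10626993080097567 y off -0.1 mm
```

Emit:
{"op": "carry_out", "data": {"targets": "0 0 0 1 0;0 0 0 1 0;0 0 0 0 0"}}

```text
clock: 11.97
tool_pos: [0.4943, -0.1548, 0.3252]
eef_rot: [-0.015, 0.707, 0.015, 0.707]
contact_force: [-1.0, 0.4, -0.9]
opening: 0.109
```

```bash
python3 st.py
```

```text
11.9667 [ 0.4943 -0.1548  0.3252] yaw 0.0433 tool F (down,left,fwd) [ 0.88  0.4  -0.97] M [ 0.06  0.16 -0.  ] op 0.10872271514586343 y off -0.2 mm
```

Emit:
{"op": "carry_out", "data": {"targets": "0 0 0 1 0;0 0 0 1 0;0 0 0 0 0"}}

```text
clock: 12.22
tool_pos: [0.4965, -0.1548, 0.3252]
eef_rot: [-0.015, 0.707, 0.015, 0.707]
contact_force: [-0.4, -1.2, -1.4]
opening: 0.109
```

```bash
python3 st.py
```

```text
12.2167 [ 0.4965 -0.1548  0.3252] yaw 0.0432 tool F (down,left,fwd) [ 1.36 -1.22 -0.5 ] M [0.03 0.11 0.08] op 0.1089010895019641 y off -0.3 mm
```

Emit:
{"op": "carry_out", "data": {"targets": "0 0 0 1 0;0 0 0 1 0;0 0 0 0 0"}}

```text
clock: 12.47
tool_pos: [0.4986, -0.1547, 0.3252]
eef_rot: [-0.015, 0.707, 0.015, 0.707]
contact_force: [-0.5, 0.2, -1.0]
opening: 0.107
```

```bash
python3 st.py
```

```text
12.4667 [ 0.4986 -0.1547  0.3252] yaw 0.0432 tool F (down,left,fwd) [ 1.   0.2 -0.5] M [0.   0.08 0.07] op 0.10719796478060203 y off -0.3 mm
```

Emit:
{"op": "carry_out", "data": {"targets": "0 0 0 1 0;0 0 0 1 0;0 0 0 0 0"}}

```text
clock: 12.72
tool_pos: [0.5006, -0.1546, 0.3252]
eef_rot: [-0.015, 0.707, 0.015, 0.707]
contact_force: [-0.8, -0.2, -1.5]
opening: 0.108
```

Emit:
{"op": "carry_out", "data": {"targets": "0 0 0 1 0;0 0 0 1 0;0 0 0 0 0"}}

```text
clock: 12.97
tool_pos: [0.5026, -0.1545, 0.3252]
eef_rot: [-0.015, 0.707, 0.015, 0.707]
contact_force: [0.2, -0.2, -1.0]
opening: 0.105
```

Emit:
{"op": "carry_out", "data": {"targets": "0 0 0 1 0;0 0 0 1 0;0 0 0 0 0"}}

```text
clock: 13.22
tool_pos: [0.5046, -0.1544, 0.3252]
eef_rot: [-0.015, 0.707, 0.015, 0.707]
contact_force: [-1.5, 0.4, -0.5]
opening: 0.108
```

Emit:
{"op": "carry_out", "data": {"targets": "0 0 0 1 0;0 0 0 1 0;0 0 0 0 0"}}

```text
clock: 13.47
tool_pos: [0.5066, -0.1543, 0.3252]
eef_rot: [-0.015, 0.707, 0.015, 0.707]
contact_force: [-0.5, 0.4, -1.1]
opening: 0.109
```

Emit:
{"op": "carry_out", "data": {"targets": "0 0 0 1 0;0 0 0 1 0;0 0 0 0 0"}}

```text
clock: 13.72
tool_pos: [0.5086, -0.1542, 0.3252]
eef_rot: [-0.015, 0.707, 0.015, 0.707]
contact_force: [-0.1, -0.8, -0.6]
opening: 0.108
```

Emit:
{"op": "carry_out", "data": {"targets": "0 0 0 1 0;0 0 0 1 0;0 0 0 0 0"}}

```text
clock: 13.97
tool_pos: [0.5106, -0.1542, 0.3252]
eef_rot: [-0.015, 0.707, 0.015, 0.707]
contact_force: [0.0, -0.6, -0.5]
opening: 0.107
```

Emit:
{"op": "carry_out", "data": {"targets": "0 0 0 1 0;0 0 0 1 0;0 0 0 0 0"}}

```text
clock: 14.22
tool_pos: [0.5118, -0.1541, 0.3252]
eef_rot: [-0.015, 0.708, 0.015, 0.706]
contact_force: [-2.7, 0.1, 2.5]
opening: 0.106
```

The roller is felt at x ≈ 0.512. I'll go on in 1 mm steps.

Emit:
{"op": "carry_out", "data": {"targets": "0 0 0 1 0;0 0 0 0 0"}}

```text
clock: 14.38
tool_pos: [0.5121, -0.1541, 0.3251]
eef_rot: [-0.015, 0.708, 0.015, 0.706]
contact_force: [-5.5, -0.1, 4.8]
opening: 0.109
```

Emit:
{"op": "carry_out", "data": {"targets": "0 0 0 1 0;0 0 0 0 0"}}

```text
clock: 14.55
tool_pos: [0.5127, -0.1541, 0.3251]
eef_rot: [-0.015, 0.709, 0.015, 0.705]
contact_force: [-8.1, 0.5, 5.6]
opening: 0.11
```

Emit:
{"op": "carry_out", "data": {"targets": "0 0 0 1 0;0 0 0 0 0"}}

```text
clock: 14.72
tool_pos: [0.5136, -0.1541, 0.3251]
eef_rot: [-0.015, 0.709, 0.015, 0.705]
contact_force: [-8.3, -0.8, 6.2]
opening: 0.109
```

Emit:
{"op": "carry_out", "data": {"targets": "0 0 0 1 0;0 0 0 0 0"}}

```text
clock: 14.88
tool_pos: [0.5147, -0.1541, 0.3251]
eef_rot: [-0.015, 0.709, 0.015, 0.705]
contact_force: [-7.2, -0.1, 5.5]
opening: 0.113
```

Emit:
{"op": "carry_out", "data": {"targets": "0 0 0 1 0;0 0 0 0 0"}}

```text
clock: 15.05
tool_pos: [0.5158, -0.1541, 0.3251]
eef_rot: [-0.015, 0.709, 0.015, 0.705]
contact_force: [-6.3, -0.3, 5.0]
opening: 0.109
```

Emit:
{"op": "carry_out", "data": {"targets": "0 0 0 1 0;0 0 0 0 0"}}

```text
clock: 15.22
tool_pos: [0.517, -0.154, 0.3251]
eef_rot: [-0.015, 0.708, 0.015, 0.706]
contact_force: [-5.9, -0.6, 4.7]
opening: 0.104
```

Emit:
{"op": "carry_out", "data": {"targets": "0 0 0 1 0;0 0 0 0 0"}}

```text
clock: 15.38
tool_pos: [0.5182, -0.154, 0.3252]
eef_rot: [-0.015, 0.708, 0.015, 0.706]
contact_force: [-4.9, 0.2, 4.1]
opening: 0.111
```

Emit:
{"op": "carry_out", "data": {"targets": "0 0 0 1 0;0 0 0 0 0"}}

```text
clock: 15.55
tool_pos: [0.5193, -0.1539, 0.3251]
eef_rot: [-0.015, 0.708, 0.015, 0.706]
contact_force: [-6.0, 0.4, 3.3]
opening: 0.111
```

Emit:
{"op": "carry_out", "data": {"targets": "0 0 0 0.7 0;0 0 0 0 0"}}

```text
clock: 15.72
tool_pos: [0.5198, -0.1539, 0.3252]
eef_rot: [-0.015, 0.708, 0.015, 0.706]
contact_force: [-5.4, -0.3, 4.1]
opening: 0.11
```

Emit:
{"op": "carry_out", "data": {"targets": "0 0 0 0.7 0;0 0 0 0 0"}}

```text
clock: 15.88
tool_pos: [0.5207, -0.1539, 0.3252]
eef_rot: [-0.015, 0.708, 0.015, 0.706]
contact_force: [-4.7, -0.3, 4.2]
opening: 0.109
```

Emit:
{"op": "carry_out", "data": {"targets": "0 0 0 0.7 0;0 0 0 0 0"}}

```text
clock: 16.05
tool_pos: [0.5216, -0.1538, 0.3252]
eef_rot: [-0.015, 0.708, 0.015, 0.706]
contact_force: [-4.7, 0.2, 3.0]
opening: 0.108
```

Emit:
{"op": "carry_out", "data": {"targets": "0 0 0 0.7 0;0 0 0 0 0"}}

```text
clock: 16.22
tool_pos: [0.5229, -0.1537, 0.3252]
eef_rot: [-0.015, 0.707, 0.015, 0.707]
contact_force: [-3.4, -0.1, 1.6]
opening: 0.11
```

Emit:
{"op": "carry_out", "data": {"targets": "0 0 0 0.7 0;0 0 0 0 0"}}

```text
clock: 16.38
tool_pos: [0.5241, -0.1536, 0.3252]
eef_rot: [-0.015, 0.707, 0.015, 0.707]
contact_force: [-2.8, 0.6, -0.8]
opening: 0.11
```

Emit:
{"op": "carry_out", "data": {"targets": "0 0 0 0.7 0;0 0 0 0 0"}}

```text
clock: 16.55
tool_pos: [0.5246, -0.1536, 0.3252]
eef_rot: [-0.015, 0.707, 0.015, 0.707]
contact_force: [-3.3, -0.3, 1.5]
opening: 0.109
```

```bash
python3 st.py; python3 - <<'E'
from h import *
for n,(a,b,c,e) in {"side":(170,320,180,400),"scene":(140,260,165,315)}.items():
    p,d=eyes.snapshot(n); np.savez(f"{n}7.npz",p=p,d=d); cv2.imwrite(f"pics/{n}7.png",cv2.resize(p[a:b,c:e],None,fx=3.5,fy=3.5,interpolation=cv2.INTER_CUBIC))
E
```

```text
16.55 [ 0.5246 -0.1536  0.3252] yaw 0.0433 tool F (down,left,fwd) [-1.53 -0.2  -3.35] M [-0.03  0.64  0.04] op 0.10948115746822538 y off -0.3 mm
```

View pics/side7.png

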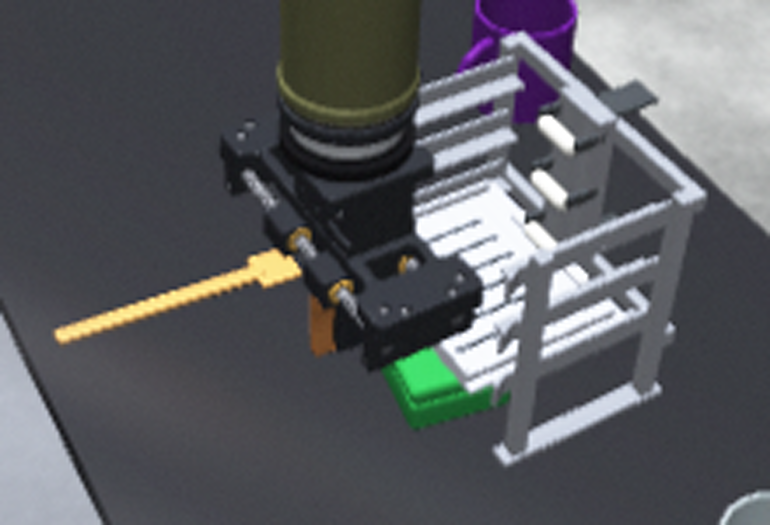

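View pics/scene7.png

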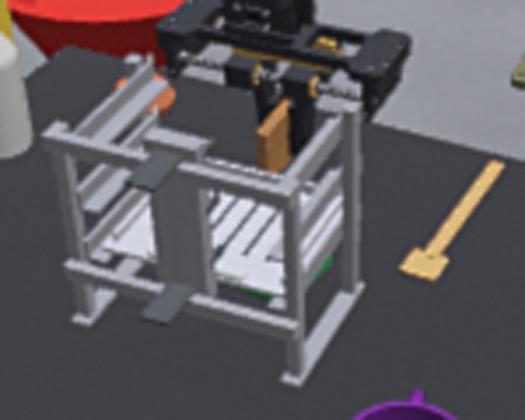

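The tray lies on the lowest rails with the bead beyond the roller (side crop 540,235). Force dropped, so I push on gently to the stop.

Emit:
{"op": "carry_out", "data": {"targets": "0 0 0 0.7 0;0 0 0 0 0"}}

```text
clock: 16.82
tool_pos: [0.5249, -0.1536, 0.3251]
eef_rot: [-0.015, 0.707, 0.015, 0.707]
contact_force: [-4.1, 0.2, 2.6]
opening: 0.108
```

Emit:
{"op": "carry_out", "data": {"targets": "0 0 0 0.7 0;0 0 0 0 0"}}

```text
clock: 16.98
tool_pos: [0.5251, -0.1535, 0.3251]
eef_rot: [-0.015, 0.708, 0.015, 0.706]
contact_force: [-6.7, 0.8, 4.6]
opening: 0.109
```

Emit:
{"op": "carry_out", "data": {"targets": "0 0 0 0.7 0;0 0 0 0 0"}}

```text
clock: 17.15
tool_pos: [0.5253, -0.1535, 0.3251]
eef_rot: [-0.015, 0.708, 0.015, 0.706]
contact_force: [-8.1, -0.7, 5.6]
opening: 0.11
```

Emit:
{"op": "carry_out", "data": {"targets": "0 0 0 0.7 0;0 0 0 0 0"}}

```text
clock: 17.32
tool_pos: [0.5255, -0.1535, 0.3251]
eef_rot: [-0.015, 0.709, 0.015, 0.705]
contact_force: [-9.2, 0.1, 7.1]
opening: 0.106
```

Emit:
{"op": "carry_out", "data": {"targets": "0 0 0 0.7 0;0 0 0 0 0"}}

```text
clock: 17.48
tool_pos: [0.5258, -0.1535, 0.3251]
eef_rot: [-0.015, 0.709, 0.015, 0.705]
contact_force: [-11.3, 0.1, 9.0]
opening: 0.109
```

Emit:
{"op": "carry_out", "data": {"targets": "0 0 0 0.7 0;0 0 0 0 0"}}

```text
clock: 17.65
tool_pos: [0.526, -0.1535, 0.325]
eef_rot: [-0.015, 0.71, 0.015, 0.704]
contact_force: [-13.1, 0.6, 11.0]
opening: 0.108
```

Emit:
{"op": "carry_out", "data": {"targets": "0 0 0 0.7 0;0 0 0 0 0"}}

```text
clock: 17.82
tool_pos: [0.5262, -0.1534, 0.325]
eef_rot: [-0.015, 0.71, 0.015, 0.704]
contact_force: [-14.1, 0.2, 11.7]
opening: 0.108
```

The force climbs past 14 N with no give, so this is the stop (the roller alone would yield at 10 N or less). I'll ease the push, open, and check.

Emit:
{"op": "carry_out", "data": {"targets": "0 0 0 -1 0;0 0 0 -1 0;0 0 0 0 0"}}

```text
clock: 18.07
tool_pos: [0.5255, -0.1535, 0.3251]
eef_rot: [-0.015, 0.709, 0.015, 0.705]
contact_force: [-9.7, 0.1, 6.9]
opening: 0.109
```

Emit:
{"op": "carry_out", "data": {"targets": "0.5 0 0 0 0;0.5 0 0 0 0;0.5 0 0 0 0;0.5 0 0 0 0;0.5 0 0 0 0;0.5 0 0 0 0;0.5 0 0 0 0;0.5 0 0 0 0;0.5 0 0 0 0;0.5 0 0 0 0"}}

```text
clock: 18.9
tool_pos: [0.5274, -0.1535, 0.3252]
eef_rot: [-0.015, 0.707, 0.015, 0.707]
contact_force: [-0.4, -0.8, 0.1]
opening: 0.505
```

```bash
python3 st.py; python3 - <<'E'
from h import *
for n,(a,b,c,e) in {"side":(170,320,180,400),"scene":(140,260,165,315)}.items():
    p,d=eyes.snapshot(n); np.savez(f"{n}8.npz",p=p,d=d); cv2.imwrite(f"pics/{n}8.png",cv2.resize(p[a:b,c:e],None,fx=3.5,fy=3.5,interpolation=cv2.INTER_CUBIC))
E
```

```text
18.9 [ 0.5274 -0.1535  0.3252] yaw 0.0432 tool F (down,left,fwd) [-0.12 -0.74 -0.4 ] M [ 0.04 -0.01 -0.04] op 0.5045726069080463 y off -0.3 mm
```

View pics/side8.png

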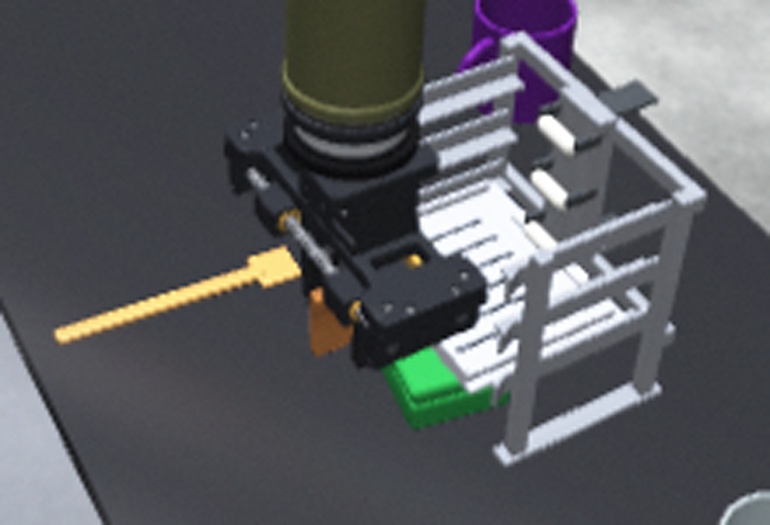

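The fingers are open and the tray is unmoved. I'll back off between the fingers, then lift clear.

Emit:
{"op": "carry_out", "data": {"targets": "0.5 0 0 -8 0;0.5 0 0 -10 0;0.5 0 0 -10 0;0.5 -15 0 0 0;0.5 -25 0 0 0;0.5 -30 0 0 0;0.5 -30 0 -10 0;0.5 -30 0 -20 0;0.5 -20 0 0 0;0.5 0 0 0 0;0.5 0 0 0 0;0.5 0 0 0 0"}}

```text
clock: 20.0
tool_pos: [0.4689, -0.1561, 0.4744]
eef_rot: [-0.015, 0.707, 0.015, 0.706]
contact_force: [0.2, -1.1, -0.8]
opening: 0.501
```

```bash
python3 wl.py 9; python3 - <<'E'
from h import *
for n,(a,b,c,e) in {"side":(170,320,180,400),"scene":(140,260,165,315)}.items():
    p,d=eyes.snapshot(n); np.savez(f"{n}9.npz",p=p,d=d); cv2.imwrite(f"pics/{n}9.png",cv2.resize(p[a:b,c:e],None,fx=3.5,fy=3.5,interpolation=cv2.INTER_CUBIC))
    W=cloud(n,d); hsv=cv2.cvtColor(p,cv2.COLOR_BGR2HSV).astype(int)
    m=(hsv[...,0]>3)&(hsv[...,0]<18)&(hsv[...,1]>100)&(W[...,2]>.155)&(W[...,2]<.215)&(abs(W[...,1]+.155)<.03)&(W[...,0]<.6)
    X=W[m]; print(n,"handle",len(X),np.percentile(X,[2,98],axis=0).round(4).tolist() if len(X) else "")
p,d=load("wrist",9)
import pickle
W=wcloud(d,pickle.load(open("s9.pkl","rb"))); hsv=cv2.cvtColor(p,cv2.COLOR_BGR2HSV).astype(int)
m=(hsv[...,0]>3)&(hsv[...,0]<18)&(hsv[...,1]>100)&(W[...,2]>.155)&(W[...,2]<.215)&(abs(W[...,1]+.155)<.03)&(W[...,0]<.6)
X=W[m]; print("wrist handle",np.percentile(X,[2,98],axis=0).round(4).tolist())
E
```

```text
20.0 [ 0.4689 -0.1561  0.4744] [[-0.001, -0.043, 0.999], [0.0, 0.999, 0.043], [-1.0, 0.0, -0.001]] [ 0.2 -1.1 -0.8] 0.5011453577598178
side handle 484 [[0.5032, -0.1595, 0.1559], [0.5654, -0.1493, 0.2021]]
scene handle 187 [[0.5112, -0.155, 0.1564], [0.5725, -0.1455, 0.199]]
wrist handle [[0.5043, -0.1583, 0.1606], [0.5556, -0.1487, 0.2024]]
```

View pics/side9.png

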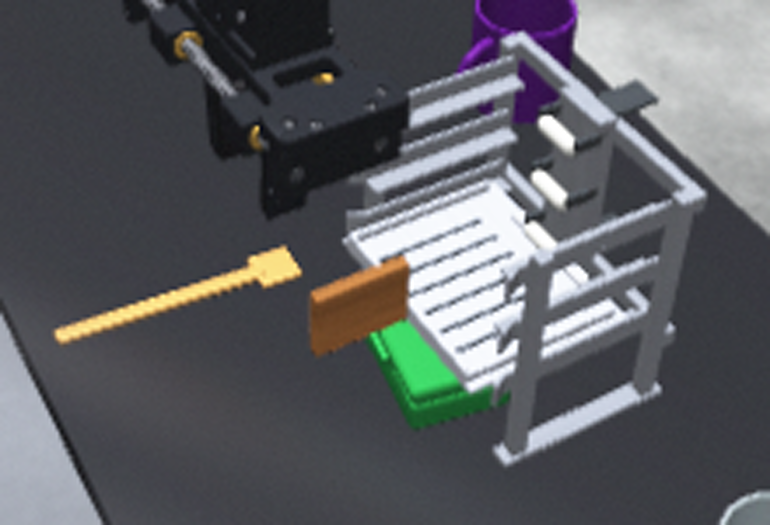

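View pics/wrist9.png

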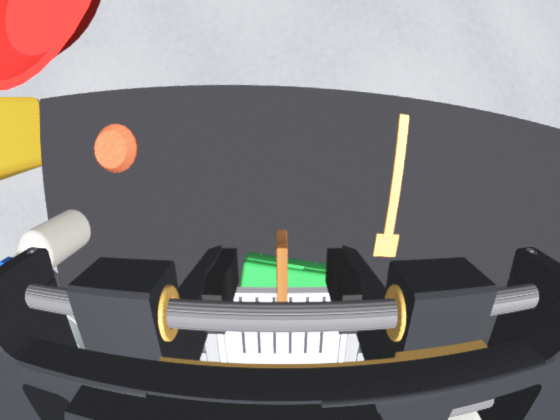

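View pics/scene9.png

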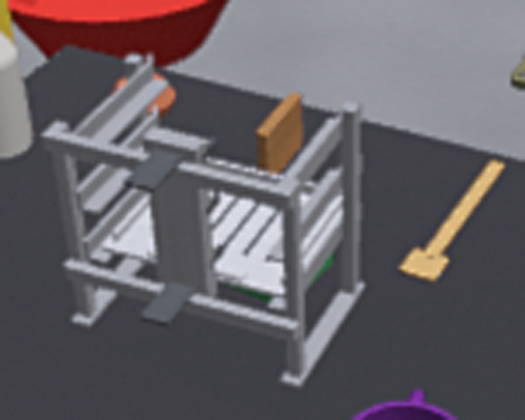

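The tray is seated on the lowest rails, the bead is past the roller, and nothing else has moved. I'll compare the tray's pixels before, just after and well after release for any spring-back.

```bash
python3 - <<'E'
from h import *
g={k:np.float32(cv2.cvtColor(load("side",k)[0],cv2.COLOR_BGR2GRAY)) for k in(7,8,9)}
# front-right part of tray free of gripper shadow
a,b,c,e=262,285,303,330
for k in(7,8): print(k,"->9 shift px",cv2.phaseCorrelate(g[k][a:b,c:e].copy(),g[9][a:b,c:e].copy()))
c0=project("side",[[.56,-.15,.154],[.57,-.15,.154]]); print("px per 10mm x",(c0[1]-c0[0]).round(2))
# bystanders moved?
for k,ks in(("side",(0,9)),("scene",(0,9))):
    A,B=[load(k,j)[0].astype(int) for j in ks]; D=np.abs(A-B).max(2)>40
    n,l,st,ce=cv2.connectedComponentsWithStats(D.astype(np.uint8)); print(k,[(st[i].tolist()) for i in range(1,n) if st[i,4]>25])
E
```

```text
7 ->9 shift px ((0.17156163171885552, -0.007473847042181347), 0.7652805263613477)
8 ->9 shift px ((0.273189833794774, -0.11908197618017091), 0.8275997999273701)
px per 10mm x [ 3.96 -1.49]
side [[0, 0, 5, 51, 135], [17, 0, 73, 124, 3903], [108, 0, 184, 133, 10342], [0, 89, 4, 57, 137], [228, 130, 46, 33, 371], [239, 149, 27, 6, 99], [0, 153, 7, 48, 157], [213, 156, 15, 10, 77], [196, 170, 74, 45, 1754], [279, 196, 19, 24, 260], [11, 206, 16, 40, 70], [269, 221, 65, 62, 2189], [6, 222, 6, 13, 34], [0, 235, 15, 27, 215], [337, 245, 12, 11, 75], [21, 248, 6, 14, 54], [335, 255, 23, 16, 161]]
scene [[228, 0, 40, 52, 729], [318, 0, 23, 59, 700], [358, 0, 87, 70, 2192], [538, 0, 22, 28, 316], [344, 5, 12, 56, 135], [237, 52, 30, 11, 128], [215, 62, 72, 67, 1626], [334, 73, 14, 18, 80], [262, 86, 16, 7, 58], [360, 86, 11, 6, 43], [552, 95, 8, 13, 58], [510, 107, 50, 57, 897], [224, 167, 27, 25, 240], [224, 195, 23, 30, 485], [251, 194, 12, 19, 68], [198, 200, 12, 15, 90], [325, 209, 71, 68, 2288]]
```

```bash
python3 -c "
from plant import r
s=r.get_state();print(s['clock'],s['contact_force'],s['opening']); print(r.finish_job())"
```

```text
20.15 [-0.08754873  0.59582703  0.30179726] 0.4998644167045881
the job is handed in; nothing more can be done
None
```

The tray is in the rack on the lowest pair of rails, handle towards the robot, pressed up to the stop and released. I chose that pair because the soap box, not the mug, stands inside the rack. The job was handed in at about 20 s.

- **Roller:** the bead met it at TCP x ≈ 0.512. The push peaked at about 8 N and fell away by x ≈ 0.524.
- **Stop:** it was felt at x ≈ 0.525, where the push rose to 14 N with no give. I eased off to about 10 N before opening the gripper.
- **Pressure on the rack:** at the hardest push the measured force came to about 18 N in total, under the 25 N limit.
- **After release:** the side view showed no outward creep. The tray's shift was under 0.3 pixels, roughly half a millimetre, which is about the noise. The gripper was clear, and the force was near zero.
- **Other things:** an image comparison with the start showed no movement of the mug, pitcher, glass, bottle or pumice. I checked the soap box and tongue cleaner by eye only.

**Disagreements:** the scene camera put the handle about 7 mm further in x than the side and wrist cameras. I relied on those two, which agreed to about 1 mm. From the side and wrist images the handle sat about 1 mm short of where the arm's own pose put it under full press, which is within camera error. I could not read the feeler pin directly.

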